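# Draw the hot plate's glass flap shut with the hook rod

### The job

The glass draught flap at the side of the hot plate is leaning open, and the whole hot-plate station is too hot for the gripper to touch. Take the hook rod from its rest, hook it into the ring eye at the top of the flap and draw the flap gently upright, never loading the eye with more than 16 N, until its roller catch snaps in and holds it fully shut. Then unhook the rod, lay it back in both notches of its rest as it lay before, and leave the other things where they are.

Things in the scene. Friction and masses are not known exactly. Their poses are not given: they have to be found in the camera images.
- station: Steel hot plate with glass screens, fixed to the bench: base 250 x 280 mm, plate top 112 mm up. Origin: centre of the underside, on the bench. x axis towards the fixed rear glass screen (at x = 118, y from -140 to 155 mm, top 305 mm up), y axis towards the side with the hinged flap, z up. Its -y side and front (-x) are open: the rod can come in over the plate from -y.
- flap: Hinged glass flap in a steel frame, 200 wide, 188 high, 6 mm thick, 0.4 kg. Origin: middle of the hinge line at its lower edge, at (-8, 145, 112) mm of the station. x along the hinge, z up the pane, y its outward normal. Shut: upright, axes parallel to the station's, on a hard stop; it starts leaning out (to +y) by 0.35 to 0.62 rad. The stiff hinge holds it anywhere; 2 to 6 N at the eye moves it.
- eye: Steel ring eye on the inner face of the flap's top rail, at mid-width. Origin: ring centre, 178 mm up the flap from the hinge line and 29.5 mm inside it (towards the flap's -y). Clear bore 28 mm, wire 5 mm; bore axis = the flap's z axis (vertical when shut), so a prong pointing down enters it from above. Axes parallel to the flap's.
- rod_grip (a point): Centre of the handle (black bar 120 long, 18 wide, 24 mm high) of the loose hook rod, 0.16 kg, level in its rest, 75 mm up. x along the rod to the hook, z up. Ahead: 10 mm tube, 15 mm collar up to x = 150, 7 mm rod, then a prong bent straight down, 6 mm thick, ending 45 mm below the axis. Telescopic, clamped: the prong stands at x = 190 to 224 mm as last set (not measured).
- rest: Rod rest fixed to the bench: foot 200 x 60 x 12 mm (x = -70 to 130 mm), two forked notches: x = -46 (floor 63 mm up, about 23 mm wide, for the handle) and x = 108 (floor 70 mm up, about 15 mm wide, for the tube), forks up to 15 mm above the floors, flaring outward. Origin: on the bench under the middle of the handle's place; x along the lying rod towards the hook, z up.
- carrier: Black board carrier with a green circuit board, 130 x 100 x 10 mm, lying on the hot plate; origin at the centre of its underside. Leave alone.
- driver: White electric screwdriver, 200 mm long, 36 mm thick, lying on the bench; origin under its middle. Leave alone.
- tweezers: Dark steel tweezers, 125 mm long, 6 mm high; origin under their middle. Leave alone.
- pump: Solvent pump bottle, 64 mm wide, 124 mm high; origin at the centre of its underside. Leave alone.
- tape: Roll of tape lying flat, 96 mm wide, 24 mm high; origin at the centre of its underside. Leave alone.
- screwbox: White open box of screws, 85 x 60 x 28 mm; origin at the centre of its underside. Leave alone.
- shells: Grey phone back, 150 x 74 x 10 mm; origin at the centre of its underside. Leave alone.
- catch_roller (a point): Brass spring roller of the catch, on the rear post at the flap's top corner. Over the last 8 mm of the eye's travel it resists with about 6 N more and pushes the flap back out; about 2 mm before the flap's hard stop it passes over and holds the flap shut. Point: centre of the roller.
Mind the look-alikes: they are no part of the job. Of the things shaped like the rest, the dark steel one is meant.

How it is judged (in metres and radians):
On the way, in this order (a step that is already met when the one before it is completed fails the run):
1. the rod's pull on the ring eye has drawn the flap part of the way, and it is not yet shut (contact force between eye and anything else above 1 N and angle between the z axis of flap and the z axis of station, either way round between 0.05 and 0.3 rad), for 0.06 s.
2. the flap is shut and the catch holds it (angle between the z axis of flap and the z axis of station, either way round below 0.012 rad), for 0.2 s.
At the end, for the whole second after the job is handed in: The flap stands shut within 0.012 rad of the station's upright, free of the rod; the rod lies level in both notches of its rest, hook end forward and prong down, its handle centre within 25 mm along and 8 mm across of the rest's middle and within 4 mm of 75 mm above the bench (angle between the z axis of flap and the z axis of station, either way round below 0.012 rad and contact force between eye and anything else below 0.2 N and x of rod_grip in the frame of rest between -0.025 and 0.025 m and y of rod_grip in the frame of rest between -0.008 and 0.008 m and height (world z) of rod_grip between 0.071 and 0.079 m and angle between the x axis of rod_grip and the x axis of rest, either way round below 0.06 rad and angle between rod_grip's own z axis and vertical below 0.1 rad); the robot touches nothing.
It fails at once if the ring eye is loaded with more than 16 N (contact force between eye and anything else above 16 N).
It fails at once if the gripper or arm touches the hot station or its flap (contact force between any of the fingers, the arm and station above 0.5 N).
It fails at once if a bystander is moved (distance of any of carrier, driver, tweezers, pump, tape, screwbox, shells from where it was at the start of the episode above 0.015 m).
It also fails if it takes over 59 s, if anything falls off the work surface, if the arm or the gripper's body presses on something with over 40 N, if the wrist force passes 120 N, or if a joint passes its speed limit or range.

### The arm

A 7-joint arm with a two-finger parallel gripper is mounted at the origin on the work surface. World frame = base frame: x ahead of the robot, y to its left, z up, the work surface at z = 0. Lengths are in m, angles in degrees, forces in N, time in s.
With the tool pointing down it reaches from about 0.4 to 0.85 m from the base axis. Payload 10.4 kg.
Tool frame: the origin (TCP) lies at the very end of the fingers, on their centre line; the grasp point (between the pads) lies 19 mm behind it; z points along the fingers, x is the direction in which the jaws open and shut, and the axes are right-handed (so a half turn about z gives the same grasp; the last joint's range is limited). The gripper opens to 87 mm and grips with 3 to 60 N. Pads are 19 mm wide; open, the fingers measure 117 mm over their backs; the gripper's body (75 mm by 190 mm) begins 51 mm behind the grasp point.
Start: joints at [72.559, 19.034, -3.707, 83.658, 1.238, 77.344, -5.071], TCP at [0.174, -0.6, 0.223] pointing down, gripper open.
Joint ranges: [-148.97, 148.97], [-28.65, 121.19], [-84.17, 76.75], [9.2, 138.47], [-72.65, 252.65], [3.7, 117.97], [-149.18, 149.18]. Speed limits (degrees/s): [127.2, 127.2, 159.86, 159.86, 180, 180, 180].

### API

Orientations are given as a 3x3 rotation matrix whose columns are the frame's x, y, z axes.
In Python, from rig import arm gives the robot as it stands.
- The arm moves only by the tool send_rows, never from a script. Its arguments are lists of equal length, an entry for each row: "xyz": the shift along the tool's x, y, z as a fraction of full scale, a list of three; "dr": the turn, a rotation vector about the tool's x, y, z as a fraction of full scale, a list of three; "claw": the closure, from 0 (fully open) to 1 (shut). A call has 1 to 20 rows; each row shifts and turns the commanded pose from where the row before left it, along the tool's axes as they then stand; what a row does not reach is not made up. Full scale, the value 1, is 0.05 m for a shift and pi/2 rad for a turn. A row lasts 1/10 s, in which the tool goes at most 50 mm and 8.59 degrees, less where a joint would pass 70% of its speed; a pose out of reach is approached as far as the arm can. A call with a number of a shift or a turn outside -1 to 1 is refused whole. A call with a gripper value outside its range is refused whole. The fingers move at their own pace and stop on an object; "force" is the grip in N (left out, the last holds). Time passes only in rows, so rows that do not move let the fingers close. It gives the time, the measured TCP pose, the force and the opening at its end, in the units of the state.
- arm.read_state(): the state, without advancing time (a new reading comes with each control period).
- arm.read_camera(name): name is "scene" or "top" or "wrist"; returns (picture, depth): 480x640x3 uint8, red, green, blue; 480x640 float32, m along the optical axis (not along the pixel's ray), 0 where there is no reading.
- arm.camera_info(name): a dict with "K" (3x3 intrinsics, pixels), "k1" (the pictures are not rectified: a ray, as slopes to the right and down, at radius r is drawn at 1 + k1 r^2 times it, then the intrinsics apply), "world_to_cam" (4x4, takes a point from world to camera coordinates); the wrist camera has in their place "mount" (4x4, takes a point from camera to tool coordinates, whose origin is the TCP and whose axes are the tool frame's). Camera axes: x right, y up, looking along -z (the intrinsics and any distortion apply to the point x, -y, -z); pixel columns grow to the right and rows downward; lengths in m; the calibration is good to about 2 mm. A picture is of the moment at which its call begins: read the wrist's pose just before it. camera_info takes no time and is no camera call.
- arm.job_done(): hands the job in, once; it reports no verdict.
Trained networks look in the newest picture that a camera, given by its name, has taken for a name from the list of things; names that differ only in an ending like _2 or _b are one class to them, and where a whole thing is asked for, a point or a joint stands for the part that bears it (a point fixed in the world has none). Each returns a list of dicts, best first, with "p" (0 to 1); they miss things now and then, are a little off and sometimes report something else, mostly with a low value. They report only what shows in the picture. A call takes as long as a camera call. They do not tell look-alikes from the thing itself.
- arm.silhouettes(thing, camera): "mask" (480x640 bool, what is visible of it) and "extent" ([left, top, right, bottom] in pixels, round what is visible of it).
The state is a dict: "time_s": time; "joint_pos": joint angles; "qd": joint speeds; "tau": joint torques, N m; "ee_pos": TCP position; "ee_rot": TCP orientation; "force": force on the tool from outside, world axes, zero at the start; "ft_torque": the same for the moment, N m; "gripper_width": finger opening in m.
Only numpy, scipy, OpenCV 4.12 (cv2) and the standard library are available. Lean on these libraries where they do the work, as an engineer would, in place of code of your own. Each camera call takes 0.05 s, during which the arm holds its last target.

## Working session

There is one attempt and no reset: what is moved stays moved. The work goes in short steps, Python scripts to look and compute and a tool call to move; the robot and the scene stay as the last step left them, time stands still between calls to the robot, and variables do not carry over. Pictures are saved under pics/ and viewed, and the job is handed in when it is done.

Besides the shell and the picture viewer there is one more tool, called after ">>>" as name(argument=value, ...), one argument or row to a line, values as JSON. send_rows: Moves the arm, as the interface text tells. Its arguments: {"type":"object","properties":{"xyz":{"type":"array"},"dr":{"type":"array"},"claw":{"type":"array"},"force":{"type":"number"}},"required":["xyz","dr","claw"]}

```bash
ls; mkdir -p pics; cat > h.py <<'E'
import numpy as np,cv2
from rig import arm
def snap(c,fn=None):
    s=arm.read_state(); im,d=arm.read_camera(c)
    if fn: cv2.imwrite('pics/'+fn,im[:,:,::-1])
    np.savez('/tmp/%s.npz'%c,im=im,d=d,p=s['ee_pos'],R=s['ee_rot'])
    return s,im,d
def c2w(c,s=None):
    i=arm.camera_info(c)
    if c!='wrist': return np.linalg.inv(np.array(i['world_to_cam']))
    T=np.eye(4);T[:3,:3]=np.array(s['ee_rot']);T[:3,3]=s['ee_pos'];return T@np.array(i['mount'])
def rays(c,uv):
    i=arm.camera_info(c);K=np.array(i['K'],float)
    uv=np.asarray(uv,float).reshape(-1,1,2)
    D=np.array([i['k1'],0,0,0,0],float)
    return cv2.undistortPointsIter(uv,K,D,None,None,(3,100,1e-10)).reshape(-1,2) if hasattr(cv2,'undistortPointsIter') else cv2.undistortPoints(uv,K,D).reshape(-1,2)
def px2w(c,uv,z,s=None):
    r=rays(c,uv);z=np.asarray(z,float).reshape(-1)
    P=np.c_[r[:,0]*z,-r[:,1]*z,-z,np.ones(len(r))]
    return (P@c2w(c,s).T)[:,:3]
def w2px(c,P,s=None):
    i=arm.camera_info(c);P=np.atleast_2d(P)
    q=(np.c_[P,np.ones(len(P))]@np.linalg.inv(c2w(c,s)).T)[:,:3]
    a=q[:,0]/-q[:,2];b=-q[:,1]/-q[:,2];f=1+i['k1']*(a*a+b*b);K=np.array(i['K'])
    return np.c_[K[0,0]*a*f+K[0,2],K[1,1]*b*f+K[1,2]]
def cloud(c,mask,d,s=None):
    v,u=np.nonzero(mask&(d>0));return px2w(c,np.c_[u,v],d[v,u],s),np.c_[u,v]
E
python3 - <<'E'
from h import *
for c in('scene','top','wrist'):
    s,im,d=snap(c,c+'0.png'); print(c,arm.camera_info(c))
print(s)
E
```

```text
pics
scene {'K': array([[462.61287339,   0.        , 313.64803212],
       [  0.        , 462.61287339, 238.7561879 ],
       [  0.        ,   0.        ,   1.        ]]), 'k1': -0.03437043540415078, 'world_to_cam': array([[ 0.74666592,  0.66481124,  0.02271577, -0.43875083],
       [-0.43808645,  0.46575456,  0.76886472,  0.07856546],
       [ 0.50056994, -0.58403656,  0.63900786, -1.50881854],
       [ 0.        ,  0.        ,  0.        ,  1.        ]])}
top {'K': array([[441.51227995,   0.        , 324.10203103],
       [  0.        , 441.51227995, 239.78922796],
       [  0.        ,   0.        ,   1.        ]]), 'k1': -0.10955407319266687, 'world_to_cam': array([[ 0.02684518, -0.99930177, -0.02598664,  0.03734076],
       [ 0.99760684,  0.02512454,  0.06441538, -0.52153897],
       [-0.0637175 , -0.02765369,  0.99758476, -1.12745647],
       [ 0.        ,  0.        ,  0.        ,  1.        ]])}
wrist {'K': array([[426.67934285,   0.        , 320.59487869],
       [  0.        , 426.67934285, 231.77041565],
       [  0.        ,   0.        ,   1.        ]]), 'k1': 0.03616642
[... 458 characters left out ...]
073,
       77.34418868, -5.07143201]), 'qd': array([-0.02457296, -0.02352903,  0.05600634, -0.12922522, -0.10305691,
       -0.00847589, -0.06381467]), 'tau': array([ 3.30667390e-03, -6.24546647e+01,  2.61517492e-02, -3.90720606e+01,
       -6.13851473e-02,  3.65926197e-02,  6.46424337e-05]), 'ee_pos': array([ 0.17371017, -0.60000463,  0.22183484]), 'ee_rot': array([[ 2.78123491e-01, -9.60545231e-01, -4.28350064e-04],
       [-9.60544466e-01, -2.78123811e-01,  1.21461788e-03],
       [-1.28582976e-03,  7.36355202e-05, -9.99999171e-01]]), 'force': array([-0.14986868,  0.02482024,  0.05594246]), 'ft_torque': array([ 0.00854567,  0.09331393, -0.01388746]), 'gripper_width': 0.08718420510337149}
```

View pics/scene0.png

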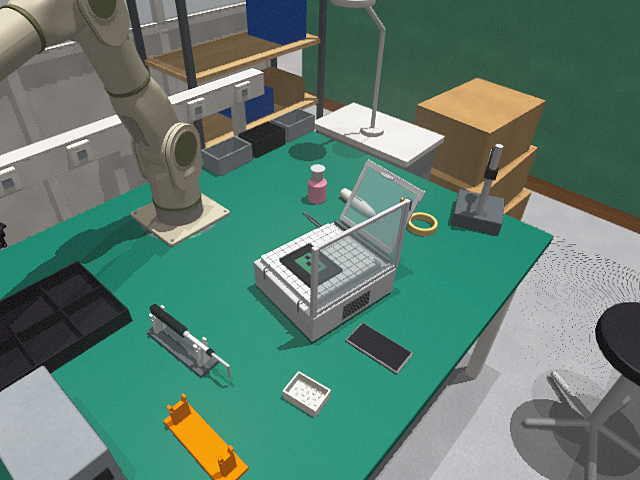

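View pics/top0.png

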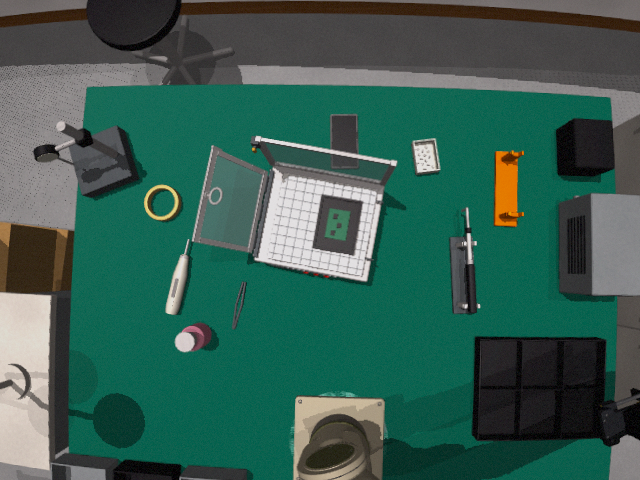

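The top view shows two rest-shaped things. The orange one, empty, is at (507,188). The dark grey steel one holding the rod is at (463,275), and it fits "dark steel" because it carries the rod. The flap leans left, with the ring eye near (215,196).

```bash
python3 - <<'E'
from h import *
for c in('top','scene'):
    z=np.load('/tmp/%s.npz'%c);d=z['d'];im=z['im'].copy()
    for t in('station','flap','eye','rod_grip','rest','catch_roller'):
        for r in arm.silhouettes(t,c)[:3]:
            m=r['mask'];v,u=np.nonzero(m);P,_=cloud(c,m,d)
            print(c,t,round(r['p'],2),r['extent'],m.sum(),np.round(np.median(P,0),3) if len(P) else '')
            np.save('/tmp/m_%s_%s_%d.npy'%(c,t,int(r['p']*100)),m)
            if r['p']>.4: 
                cs,_=cv2.findContours(m.astype(np.uint8),0,2);cv2.drawContours(im,cs,-1,(255,0,0),1)
    cv2.imwrite('pics/o_%s.png'%c,im[:,:,::-1])
    a=(slice(130,320),slice(180,560)) if c=='top' else (slice(140,460),slice(140,480))
    cv2.imwrite('pics/crop_%s.png'%c,cv2.resize(z['im'][a],None,fx=2 if c=='top' else 1.8,fy=2 if c=='top' else 1.8,interpolation=2)[:,:,::-1])
E
```

```text
top station 0.72 [188.3, 136.5, 392.4, 280.6] 18487 [0.598 0.133 0.115]
top flap 0.98 [193.2, 144.4, 269.8, 250.4] 5557 [0.584 0.256 0.204]
top flap 0.33 [204.8, 187.9, 222.0, 205.4] 106 [0.585 0.278 0.277]
top eye 0.55 [203.0, 188.8, 222.1, 203.1] 74 [0.586 0.28  0.276]
top rod_grip 0.8 [461.1, 207.6, 477.2, 309.3] 689 [ 0.444 -0.309  0.082]
top rod_grip 0.3 [449.6, 238.7, 478.5, 314.8] 1310 [ 0.446 -0.299  0.012]
top rest 0.64 [492.9, 151.2, 525.2, 228.4] 1869 [ 0.671 -0.424  0.012]
top rest 0.62 [447.5, 235.2, 478.8, 316.2] 1367 [ 0.446 -0.3    0.012]
scene station 0.82 [251.1, 161.4, 425.1, 339.6] 14310 [0.667 0.045 0.157]
scene flap 0.61 [338.6, 161.4, 423.2, 228.5] 2920 [0.561 0.269 0.224]
scene eye 0.55 [382.8, 174.2, 394.1, 181.4] 58 [0.594 0.276 0.28 ]
scene rod_grip 0.76 [151.9, 302.0, 229.5, 368.3] 595 [ 0.442 -0.312  0.083]
scene rest 0.93 [165.3, 393.7, 246.4, 480.0] 3212 [ 0.673 -0.429  0.012]
scene rest 0.86 [146.1, 309.5, 219.9, 380.1] 1718 [ 0.457 -0.321  0.011]
```

View pics/crop_top.png

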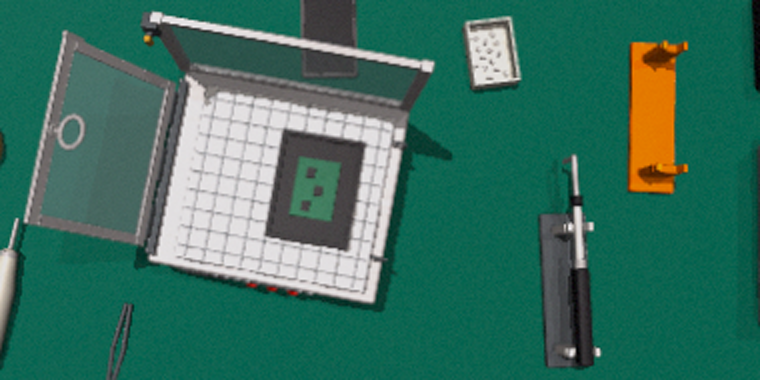

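View pics/crop_scene.png

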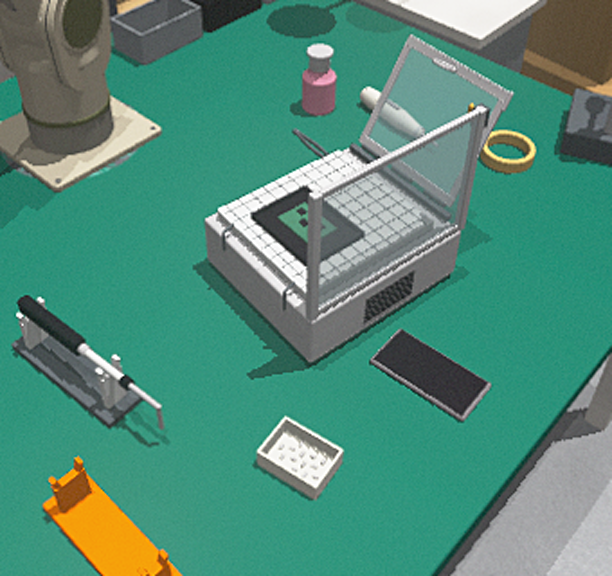

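```bash
python3 - <<'E'
from h import *
import glob
m=lambda c,t:[np.load(f) for f in sorted(glob.glob('/tmp/m_%s_%s_*.npy'%(c,t)))][-1]
for c in('top','scene'):
    z=np.load('/tmp/%s.npz'%c);d=z['d'];im=z['im']
    h=m(c,'rod_grip'); h=cv2.dilate(h.astype(np.uint8),np.ones((5,5)))>0
    P,uv=cloud(c,h,d); col=im[uv[:,1],uv[:,0]].astype(int)
    # handle
    k=(col.max(1)<50)&(P[:,2]>.07)&(P[:,2]<.1)
    Q=P[k]; 
    # restrict to main line
    q0=np.median(Q,0);U,S,V=np.linalg.svd(Q-q0,full_matrices=False);a=V[0]*np.sign(V[0][0]);t=(Q-q0)@a
    print(c,'handle n',k.sum(),q0,'dir',a,'yaw',np.degrees(np.arctan2(a[1],a[0])),'ext',np.sort(t)[[0,3,-4,-1]], q0+a*np.sort(t)[3],q0+a*np.sort(t)[-4])
    k=(P[:,2]>.03); Q=P[k];t=(Q-q0)@a; 
    print(' rod along, pts z by bin',[(round(b,3),np.round(np.median(Q[(t>b)&(t<b+.02)],0),3)) for b in np.arange(-.08,.3,.02) if ((t>b)&(t<b+.02)).sum()>2])
    f=m(c,'flap');P,uv=cloud(c,f,d)
    P=P[(P[:,2]>.1)]
    # ransac plane
    rng=np.random.default_rng(0);best=0
    for _ in range(500):
        s=P[rng.choice(len(P),3)];n=np.cross(s[1]-s[0],s[2]-s[0]);L=np.linalg.norm(n)
        if L<1e-5: continue
        n/=L;e=abs((P-s[0])@n)<.004
        if e.sum()>best: best=e.sum();E=e
    Q=P[E];q=Q.mean(0);n=np.linalg.svd(Q-q,full_matrices=False)[2][2];n*=np.sign(n[1])
    print(c,'flap',len(P),best,q,n,'tilt',np.arcsin(-n[2]),'yaw',np.degrees(np.arctan2(-n[0],n[1])),'z',Q[:,2].min(),Q[:,2].max())
    e=m(c,'eye');P,uv=cloud(c,e,d);print('eye',np.round([P.min(0),P.max(0),P.mean(0)],3))
E
```

```text
top handle n 310 [ 0.40979734 -0.30909772  0.08486465] dir [ 0.99821223  0.05357702 -0.02649226] yaw 3.0722868306867115 ext [-0.06097009 -0.06070797  0.14423423  0.14519067] [ 0.3491979  -0.31235028  0.08647295] [ 0.55377371 -0.30137008  0.08104356]
 rod along, pts z by bin [(np.float64(-0.08), array([ 0.349, -0.316,  0.086])), (np.float64(-0.06), array([ 0.362, -0.314,  0.085])), (np.float64(-0.04), array([ 0.379, -0.314,  0.086])), (np.float64(-0.02), array([ 0.4  , -0.312,  0.085])), (np.float64(0.0), array([ 0.42 , -0.309,  0.086])), (np.float64(0.02), array([ 0.441, -0.309,  0.086])), (np.float64(0.04), array([ 0.459, -0.308,  0.085])), (np.float64(0.06), array([ 0.478, -0.309,  0.08 ])), (np.float64(0.08), array([ 0.5  , -0.308,  0.078])), (np.float64(0.1), array([ 0.518, -0.307,  0.078])), (np.float64(0.12), array([ 0.542, -0.305,  0.08 ])), (np.float64(0.14), array([ 0.557, -0.304,  0.079])), (np.float64(0.16), array([ 0.58 , -0.303,  0.077])), (np.float64(0.18), array([ 0.601, -0.301,  0.076]))]
top flap 5516 5336 [0.5856356  0.25376935 0.20015969] [ 0.13953062  0.85750619 -
[... 738 characters left out ...]
[ 0.451, -0.315,  0.084])), (np.float64(0.04), array([ 0.469, -0.312,  0.081])), (np.float64(0.06), array([ 0.491, -0.31 ,  0.079])), (np.float64(0.08), array([ 0.514, -0.309,  0.078])), (np.float64(0.1), array([ 0.525, -0.306,  0.074])), (np.float64(0.12), array([ 0.554, -0.306,  0.079])), (np.float64(0.14), array([ 0.57 , -0.304,  0.077])), (np.float64(0.16), array([ 0.598, -0.303,  0.077])), (np.float64(0.18), array([ 0.607, -0.303,  0.076]))]
scene flap 2876 2616 [0.56957297 0.26633738 0.21511133] [ 0.1406917   0.85906059 -0.49215928] tilt 0.5145685049301796 yaw -9.300982681990357 z 0.10760992162011451 0.2796272015971537
eye [[0.566 0.251 0.259]
 [0.608 0.295 0.293]
 [0.593 0.273 0.281]]
```

>>> send_rows(
  xyz=[
    [-0.2,-0.3,0],
    [-0.43,-0.62,0],
    [-0.43,-0.62,0],
    [-0.43,-0.62,0],
    [-0.43,-0.62,0],
    [-0.43,-0.62,0],
    [-0.43,-0.62,0],
    [-0.43,-0.62,0],
    [-0.43,-0.62,0],
    [-0.43,-0.62,0],
    [-0.2,-0.26,0],
    [0,0,0],
    [0,0,0],
  ],
  dr=[
    [0,0,0],
    [0,0,0.03],
    [0,0,0.03],
    [0,0,0.03],
    [0,0,0.03],
    [0,0,0.018],
    [0,0,0],
    [0,0,0],
    [0,0,0],
    [0,0,0],
    [0,0,0],
    [0,0,0],
    [0,0,0],
  ],
  claw=[0,0,0,0,0,0,0,0,0,0,0,0,0],
)

```text
time_s: 2.05
ee_pos: [0.4477, -0.3473, 0.2226]
ee_rot: [[0.066, -0.998, -0.0], [-0.998, -0.066, -0.0], [0.0, 0.0, -1.0]]
force: [0.4, -0.2, -0.5]
gripper_width: 0.087
```

```bash
python3 - <<'E'
from h import *
s,im,d=snap('wrist','w1.png');print(s['ee_pos'],s['ee_rot'],s['time_s'])
for t in('rod_grip','rest'):
    for r in arm.silhouettes(t,'wrist')[:2]:
        P,_=cloud('wrist',r['mask'],d,s);print(t,r['p'],r['extent'],np.median(P,0))
        np.save('/tmp/w_%s.npy'%t,r['mask']) if r['p']>.5 else 0
E
```

```text
[ 0.44768551 -0.3473192   0.22256223] [[ 6.57541034e-02 -9.97835788e-01 -3.70261303e-04]
 [-9.97835804e-01 -6.57539748e-02 -3.49465455e-04]
 [ 3.24362985e-04  3.92438773e-04 -9.99999870e-01]] 2.05
rod_grip 0.61 [262.6, 0.0, 288.1, 310.8] [ 0.46293049 -0.31127646  0.08218604]
rest 0.91 [244.4, 85.8, 317.6, 312.1] [ 0.46271561 -0.32254045  0.01154484]
rest 0.67 [392.4, 0.6, 488.9, 60.9] [ 0.59053393 -0.42389058  0.0120295 ]
```

View pics/w1.png

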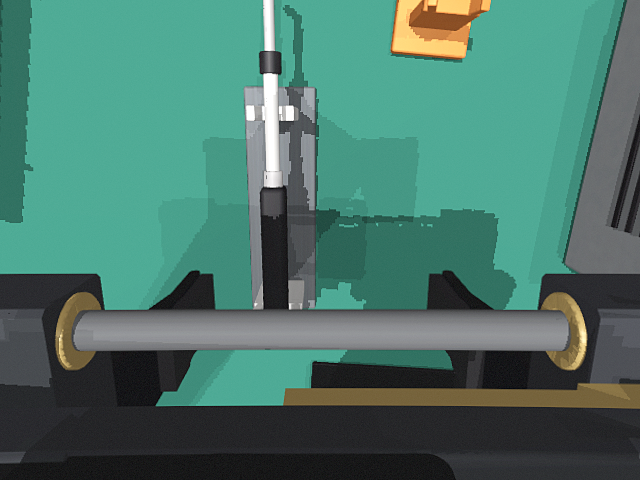

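```bash
python3 - <<'E'
from h import *
z=np.load('/tmp/wrist.npz');d=z['d'];im=z['im'];s=dict(ee_pos=z['p'],ee_rot=z['R'])
mm=np.zeros((480,640),bool);mm[0:305,250:300]=1
P,uv=cloud('wrist',mm,d,s);k=(P[:,2]>.066)&(P[:,2]<.1);P=P[k];uv=uv[k]
for v in list(range(2,305,14)):
    q=uv[:,1]==v
    if q.sum()>3: print(v,uv[q,0].min(),uv[q,0].max(),np.round(P[q].mean(0),4),np.round(np.median(P[q,2]),4))
for v in range(180,196): 
    q=uv[:,1]==v; print(v,q.sum(),np.round(P[q].mean(0),4))
h=P[(uv[:,1]>195)&(P[:,2]>.082)]
# edges midline
L=[]
for v in range(200,300):
    q=(uv[:,1]==v)&(P[:,2]>.08); 
    if q.sum()>5: L.append(P[q][:, :2].min(0)/2+P[q][:, :2].max(0)/2)
L=np.array(L);f=np.polyfit(L[:,0],L[:,1],1);print('handle yaw',np.degrees(np.arctan(f[0])),'y at .41',np.polyval(f,.41))
# rest foot
r=np.load('/tmp/w_rest.npy')
P,uv=cloud('wrist',r,d,s);P=P[(P[:,2]>.005)&(P[:,2]<.018)];rc=cv2.minAreaRect((P[:,:2]*1000).astype(np.float32));print(rc,cv2.boxPoints(rc))
E
```

```text
2 263 273 [ 0.5864 -0.3044  0.0773] 0.0773
16 264 274 [ 0.5784 -0.3052  0.0768] 0.0767
30 264 274 [ 0.5702 -0.3055  0.0768] 0.0769
44 265 274 [ 0.5618 -0.3061  0.0769] 0.0769
58 259 280 [ 0.5528 -0.3066  0.08  ] 0.0804
72 260 281 [ 0.5443 -0.3077  0.0799] 0.0805
86 264 277 [ 0.5356 -0.3078  0.0787] 0.0786
100 264 278 [ 0.5266 -0.3084  0.0783] 0.0784
114 250 294 [ 0.5175 -0.3096  0.0786] 0.0792
128 265 278 [ 0.5081 -0.3095  0.0781] 0.0783
142 265 278 [ 0.4986 -0.3098  0.0784] 0.0791
156 266 279 [ 0.489  -0.3108  0.0785] 0.0789
170 264 281 [ 0.4791 -0.3111  0.0776] 0.0779
184 264 282 [ 0.4694 -0.312   0.0799] 0.0806
198 260 286 [ 0.4602 -0.313   0.085 ] 0.086
212 260 286 [ 0.4501 -0.3134  0.0852] 0.0862
226 261 286 [ 0.4398 -0.3142  0.0854] 0.0859
240 261 287 [ 0.4292 -0.3148  0.0848] 0.0859
254 262 287 [ 0.4185 -0.3156  0.0849] 0.0858
268 262 287 [ 0.4077 -0.3161  0.0853] 0.0863
282 263 287 [ 0.3967 -0.3169  0.0854] 0.0861
296 263 288 [ 0.3854 -0.3177  0.0851] 0.0864
180 19 [ 0.4723 -0.312   0.08  ]
181 19 [ 0.4715 -0.3119  0.0796]
182 19 [ 0.4708 -0.312   0.0796]
183 19 [ 0.4701 -0.312   0.0799]
184 19 [ 0.4694 -0.312   0.0799]
185 21 [ 0.4686 -0.3127  0.079 ]
186 23 [ 0.4677 -0.3127  0.0781]
187 22 [ 0.4675 -0.3127  0.0815]
188 24 [ 0.467  -0.3128  0.0827]
189 26 [ 0.4664 -0.3129  0.0835]
190 26 [ 0.4658 -0.313   0.0842]
191 27 [ 0.4651 -0.3127  0.0845]
192 27 [ 0.4645 -0.3128  0.0847]
193 27 [ 0.4638 -0.3128  0.0851]
194 27 [ 0.4631 -0.3129  0.0851]
195 26 [ 0.4624 -0.3132  0.0851]
handle yaw 3.5710276731702595 y at .41 -0.31535873617350746
((590.6065063476562, -426.7061462402344), (59.881595611572266, 38.325531005859375), 88.23831939697266) [[ 570.53235 -456.04367]
 [ 608.8397  -457.2219 ]
 [ 610.68066 -397.36862]
 [ 572.3733  -396.1904 ]]
```

>>> send_rows(
  xyz=[
    [-0.34,0.385,0],
    [-0.34,0.385,0],
    [0,0,0.4],
    [0,0,0.7],
    [0,0,0.7],
    [0,0,0.7],
    [0,0,0.4],
    [0,0,0.23],
    [0,0,0.1],
    [0,0,0.1],
    [0,0,0],
  ],
  dr=[
    [0,0,0],
    [0,0,0],
    [0,0,0],
    [0,0,0],
    [0,0,0],
    [0,0,0],
    [0,0,0],
    [0,0,0],
    [0,0,0],
    [0,0,0],
    [0,0,0],
  ],
  claw=[0,0,0,0,0,0,0,0,0,0,0],
)

```text
time_s: 3.3
ee_pos: [0.4074, -0.3166, 0.0564]
ee_rot: [[0.065, -0.998, 0.001], [-0.998, -0.065, -0.0], [0.001, -0.0, -1.0]]
force: [-0.1, 0.8, 0.3]
gripper_width: 0.0869
```

```bash
python3 - <<'E'
from h import *
s,im,d=snap('wrist','w2.png');print(s['ee_pos'],s['force'],s['time_s'])
snap('scene','s2.png')
E
```

```text
[ 0.40739471 -0.31655561  0.05640025] [-0.10505815  0.78954109  0.34695728] 3.3
```

View pics/w2.png

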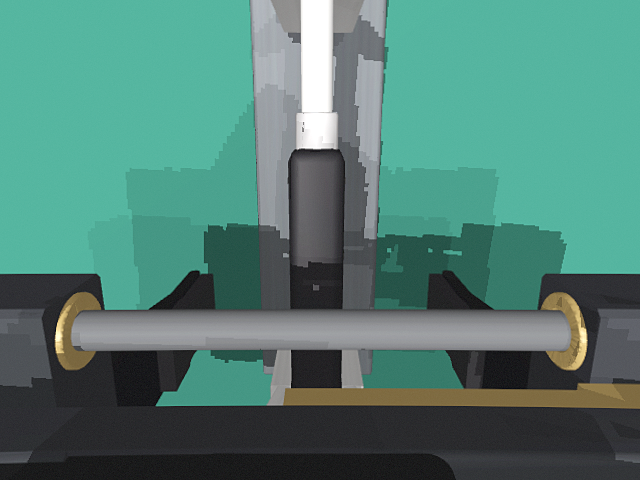

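The handle is centred between the fingers at (317,200), so I close on it.

>>> send_rows(
  xyz=[
    [0,0,0],
    [0,0,0],
    [0,0,0],
    [0,0,0],
    [0,0,0],
    [0,0,0],
    [0,0,0],
    [0,0,0],
  ],
  dr=[
    [0,0,0],
    [0,0,0],
    [0,0,0],
    [0,0,0],
    [0,0,0],
    [0,0,0],
    [0,0,0],
    [0,0,0],
  ],
  claw=[1,1,1,1,1,1,1,1],
  force=50,
)

```text
time_s: 4.2
ee_pos: [0.4073, -0.3163, 0.056]
ee_rot: [[0.065, -0.998, 0.0], [-0.998, -0.065, -0.0], [0.0, -0.0, -1.0]]
force: [0.4, -0.7, 0.4]
gripper_width: 0.0311
```

>>> send_rows(
  xyz=[
    [0,0,0],
    [0,0,0],
    [0,0,0],
    [0,0,0],
  ],
  dr=[
    [0,0,0],
    [0,0,0],
    [0,0,0],
    [0,0,0],
  ],
  claw=[1,1,1,1],
)

```text
time_s: 4.6
ee_pos: [0.4072, -0.3162, 0.0561]
ee_rot: [[0.065, -0.998, -0.0], [-0.998, -0.065, -0.0], [0.0, 0.0, -1.0]]
force: [-1.3, -0.4, 0.6]
gripper_width: 0.0176
```

>>> send_rows(
  xyz=[
    [0,0,-0.1],
    [0,0,-0.3],
    [0,0,-0.6],
    [0,0,-0.8],
    [0,0,-0.8],
    [0,0,-0.8],
    [0,0,-0.8],
    [0,0,-0.8],
    [0,0,-0.8],
    [0,0,-0.8],
    [0,0,-0.3],
    [0,0,-0.1],
    [0,0,0],
  ],
  dr=[
    [0,0,0],
    [0,0,0],
    [0,0,0],
    [0,0,0],
    [0,0,0],
    [0,0,0],
    [0,0,0],
    [0,0,0],
    [0,0,0],
    [0,0,0],
    [0,0,0],
    [0,0,0],
    [0,0,0],
  ],
  claw=[1,1,1,1,1,1,1,1,1,1,1,1,1],
)

```text
time_s: 5.9
ee_pos: [0.4072, -0.3162, 0.406]
ee_rot: [[0.065, -0.998, 0.0], [-0.998, -0.065, -0.0], [0.0, -0.0, -1.0]]
force: [-0.3, -0.5, -2.0]
gripper_width: 0.017
```

```bash
python3 - <<'E'
from h import *
s,im,d=snap('scene','s3.png');print(s['ee_pos'],s['ee_rot'],s['force'],s['time_s'],s['joint_pos'])
s,im,d=snap('top','t3.png')
for c in('top','scene'):
  for r in arm.silhouettes('rod_grip',c)[:2]:
    print(c,r['p'],r['extent'])
a=cv2.imread('pics/s3.png')[130:330,80:380];b=cv2.imread('pics/t3.png')[120:320,380:640]
cv2.imwrite('pics/c3.png',np.hstack([cv2.resize(a,None,fx=1.4,fy=1.4),cv2.resize(b,None,fx=1.4,fy=1.4)]))
E
```

```text
[ 0.40719437 -0.31618396  0.4059739 ] [[ 6.50307838e-02 -9.97883257e-01  5.55663978e-05]
 [-9.97883253e-01 -6.50307889e-02 -9.54215525e-05]
 [ 9.88330963e-05 -4.92434395e-05 -9.99999994e-01]] [-0.33472771 -0.5450593  -2.02009217] 5.9 [ 48.11076242   4.20361281 -16.46645959  79.78705681   1.20049246
  96.17423023 -54.45591893]
top 0.95 [516.1, 177.6, 542.7, 332.9]
scene 0.74 [129.8, 189.6, 211.0, 258.9]
scene 0.23 [144.9, 305.7, 221.6, 379.2]
```

View pics/c3.png

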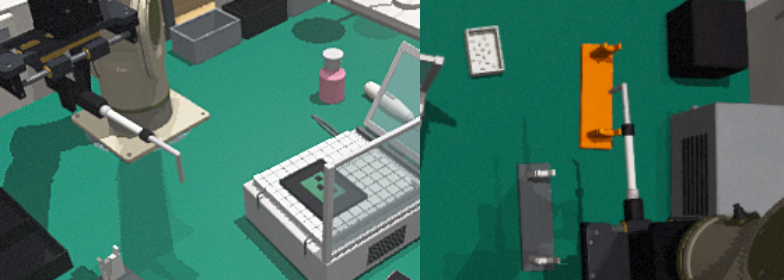

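```bash
python3 - <<'E'
from h import *
s=arm.read_state();R=np.array(s['ee_rot']);p=np.array(s['ee_pos'])
for c,box in(('scene',(180,150,270,330)),('top',(170,480,320,620))):
    z=np.load('/tmp/%s.npz'%c);d=z['d'];m=np.zeros((480,640),bool);m[box[0]:box[2],box[1]:box[3]]=1
    P,uv=cloud(c,m,d);Q=(P-p)@R  # tool coords
    r=np.c_[-Q[:,1],-Q[:,0]*0+Q[:,0],-(Q[:,2]+.019)]  # fwd, toolx, up rel grasp
    k=(r[:,0]>.06)&(r[:,0]<.27)&(abs(r[:,1])<.03)&(abs(r[:,2])<.07);r=r[k]
    for b in np.arange(.06,.26,.01):
        q=(r[:,0]>=b)&(r[:,0]<b+.01)
        if q.sum(): print(c,round(b,2),q.sum(),np.round(np.median(r[q],0),4),np.round(r[q,2].min(),3),np.round(r[q,0].max(),4))
E
```

```text
scene 0.06 63 [0.0629 0.0016 0.0069] -0.008 0.07
scene 0.07 36 [0.0736 0.0006 0.0046] -0.004 0.0795
scene 0.08 26 [0.084  0.0003 0.0039] -0.001 0.0888
scene 0.09 24 [0.0944 0.0005 0.0046] -0.001 0.0994
scene 0.1 26 [1.046e-01 1.000e-04 4.500e-03] -0.001 0.1099
scene 0.11 25 [0.1156 0.0004 0.0048] -0.0 0.1198
scene 0.12 28 [0.1257 0.0003 0.0043] -0.001 0.1299
scene 0.13 19 [0.1343 0.0006 0.0046] 0.0 0.1399
scene 0.14 38 [0.1453 0.0019 0.0059] -0.003 0.1496
scene 0.15 39 [0.1522 0.0006 0.0035] -0.006 0.1592
scene 0.16 18 [ 0.1648 -0.0003  0.0035] 0.0 0.1694
scene 0.17 20 [0.1759 0.     0.0027] 0.0 0.1798
scene 0.18 20 [1.858e-01 1.000e-04 2.800e-03] -0.003 0.1897
scene 0.19 28 [0.1969 0.0005 0.0016] -0.041 0.1999
scene 0.2 73 [ 0.2021 -0.0005 -0.0153] -0.043 0.2044
top 0.06 53 [ 0.0642 -0.0031  0.0058] -0.003 0.0693
top 0.07 41 [ 0.0743 -0.0032  0.004 ] -0.0 0.0793
top 0.08 36 [ 0.0851 -0.0032  0.0037] 0.001 0.0895
top 0.09 35 [ 0.0945 -0.0024  0.0044] 0.0 0.0997
top 0.1 32 [ 0.106  -0.0036  0.0043] -0.002 0.1097
top 0.11 35 [ 0.1148 -0.0025  0.0028] -0.002 0.1198
top 0.12 31 [ 0.125  -0.003   0.0037] -0.003 0.1298
top 0.13 46 [ 0.1363 -0.0036  0.0043] -0.004 0.14
top 0.14 51 [ 0.1448 -0.0041  0.005 ] -0.002 0.15
top 0.15 24 [ 0.1547 -0.0029  0.0026] 0.0 0.1592
top 0.16 25 [ 0.1649 -0.0023  0.0027] -0.001 0.1698
top 0.17 26 [ 0.1761 -0.0021  0.0016] -0.001 0.1799
top 0.18 24 [ 0.1847 -0.0034  0.0025] -0.002 0.1891
top 0.19 57 [ 0.1961 -0.0032 -0.0079] -0.044 0.1996
top 0.2 4 [ 0.2005 -0.0024 -0.0007] -0.006 0.2014
```

```bash
python3 - <<'E'
from h import *
import glob
out=[]
for c,f,x0,y0,m in(('top','top0.png',185,165,60),('scene','scene0.png',355,150,60)):
    im=cv2.imread('pics/'+f)[y0:y0+m,x0:x0+m]
    e=np.load(glob.glob('/tmp/m_%s_eye_*.npy'%c)[0])[y0:y0+m,x0:x0+m]
    b=cv2.resize(im,None,fx=6.5,fy=6.5,interpolation=0)
    b2=b.copy();cs,_=cv2.findContours(cv2.resize(e.astype(np.uint8),None,fx=6.5,fy=6.5,interpolation=0),1,2);cv2.drawContours(b2,cs,-1,(0,0,255),1)
    out.append(b2)
cv2.imwrite('pics/eyes.png',np.hstack(out))
E
```

```text
(no output)
```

View pics/eyes.png

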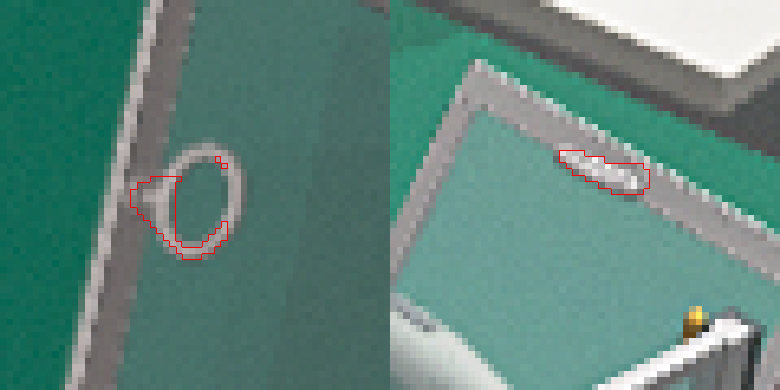

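```bash
python3 - <<'E'
from h import *
A=[];b=[];
for c,uv in(('top',(215.4,195.4)),('scene',(387.4,176.))):
    T=c2w(c);o=T[:3,3];q=px2w(c,[uv],[1.])[0]-o;q/=np.linalg.norm(q);M=np.eye(3)-np.outer(q,q);A.append(M);b.append(M@o)
X=np.linalg.solve(sum(A),sum(b));print(X,[np.linalg.norm(M@X-bb) for M,bb in zip(A,b)])
# predicted from flap plane: n & ring-centre; hinge z=.112
psi=np.radians(-9.27);yw=np.array([-np.sin(psi),np.cos(psi),0]);xw=np.array([np.cos(psi),np.sin(psi),0])
for th in(.515,):
    z=np.array([0,0,np.cos(th)])+yw*np.sin(th);n=yw*np.cos(th)-np.array([0,0,np.sin(th)])
    H=X-.178*z+.0295*n;print('hinge',H, 'station',H-np.array([0,0,.112])+.008*xw-.145*yw)
    for c,q in(('top',[0.5856356,0.25376935,0.20015969]),('scene',[0.56957297,0.26633738,0.21511133])): print('plane offset',n@(np.array(q)-H))
z=np.load('/tmp/top.npz')
E
```

```text
[0.59054229 0.26927526 0.28086534] [np.float64(0.002600873038458898), np.float64(0.0026008730384588265)]
hinge [0.58055529 0.20808736 0.11142346] station [ 0.56509318  0.06369234 -0.00057654]
plane offset -0.003755977046925564
plane offset -0.002577029052249128
```

>>> send_rows(
  xyz=[
    [-0.377,-0.176,0],
    [-0.755,-0.352,0],
    [-0.755,-0.352,0],
    [-0.755,-0.352,0],
    [-0.755,-0.352,0],
    [-0.755,-0.352,0],
    [-0.755,-0.352,0],
    [-0.755,-0.352,0],
    [-0.755,-0.352,0],
    [-0.755,-0.352,0],
    [-0.377,-0.176,0],
    [0,0,0],
  ],
  dr=[
    [0,0,0],
    [0,0,0],
    [0,0,0],
    [0,0,0],
    [0,0,0],
    [0,0,0],
    [0,0,0],
    [0,0,0],
    [0,0,0],
    [0,0,0],
    [0,0,0],
    [0,0,0],
  ],
  claw=[1,1,1,1,1,1,1,1,1,1,1,1],
)

```text
time_s: 7.3
ee_pos: [0.5581, 0.0756, 0.4046]
ee_rot: [[0.071, -0.997, -0.002], [-0.997, -0.071, 0.002], [-0.002, 0.002, -1.0]]
force: [0.4, -0.3, -0.9]
gripper_width: 0.0175
```

>>> send_rows(
  xyz=[
    [0,0,0],
    [0,0,0],
    [0,0,0],
    [0,0,0],
    [0,0,0],
    [0,0,0],
    [0,0,0],
    [0,0,0],
    [0,0,0],
    [0,0,0],
    [0,0,0],
    [0,0,0],
    [0,0,0],
    [0,0,0],
  ],
  dr=[
    [0,0,-0.04],
    [0,0,-0.08],
    [0,0,-0.08],
    [0,0,-0.08],
    [0,0,-0.08],
    [0,0,-0.08],
    [0,0,-0.08],
    [0,0,-0.08],
    [0,0,-0.08],
    [0,0,-0.08],
    [0,0,-0.06],
    [0,0,-0.036],
    [0,0,0],
    [0,0,0],
  ],
  claw=[1,1,1,1,1,1,1,1,1,1,1,1,1,1],
)

```text
time_s: 8.7
ee_pos: [0.5582, 0.0711, 0.4057]
ee_rot: [[0.987, -0.163, -0.0], [-0.163, -0.987, -0.0], [-0.0, 0.001, -1.0]]
force: [-0.2, 0.4, -2.0]
gripper_width: 0.0178
```

```bash
python3 - <<'E'
from h import *
s,im,d=snap('scene','s4.png');print(s['ee_pos'],s['ee_rot'],s['force'],s['time_s'])
s,im,d=snap('top','t4.png')
a=cv2.imread('pics/s4.png')[60:260,250:450];b=cv2.imread('pics/t4.png')[100:300,140:340]
cv2.imwrite('pics/c4.png',np.hstack([cv2.resize(a,None,fx=2,fy=2),cv2.resize(b,None,fx=2,fy=2)]))
E
```

```text
[0.55823193 0.07107421 0.40568081] [[ 9.86593123e-01 -1.63198573e-01 -4.84424911e-04]
 [-1.63198806e-01 -9.86593084e-01 -4.86583426e-04]
 [-3.98520546e-04  5.59117429e-04 -9.99999764e-01]] [-0.17060958  0.41215549 -1.98478783] 8.7
```

View pics/c4.png

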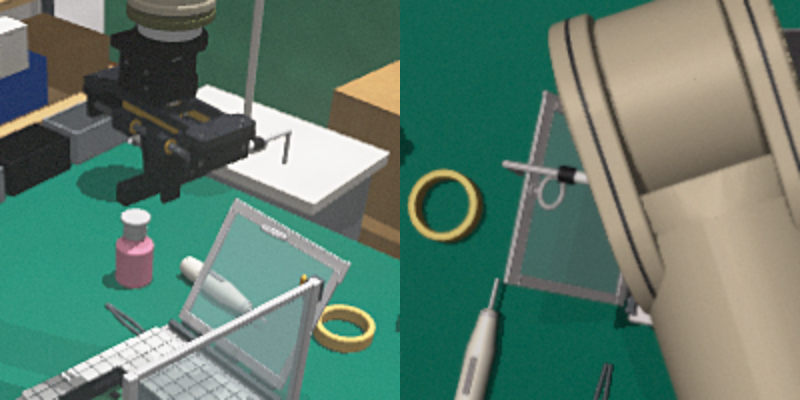

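>>> send_rows(
  xyz=[
    [0,0,0.3],
    [0,0,0.5],
    [0,0,0.3],
    [0,0,0],
    [0,0,0],
  ],
  dr=[
    [0,0,0],
    [0,0,0],
    [0,0,0],
    [0,0,0],
    [0,0,0],
  ],
  claw=[1,1,1,1,1],
)

```text
time_s: 9.3
ee_pos: [0.5584, 0.0717, 0.3516]
ee_rot: [[0.987, -0.161, 0.0], [-0.161, -0.987, -0.0], [0.0, 0.0, -1.0]]
force: [0.1, -0.4, -0.8]
gripper_width: 0.0176
```

```bash
python3 - <<'E'
from h import *
s,im,d=snap('scene','s5.png');p=np.array(s['ee_pos']);R=np.array(s['ee_rot']);print(p,s['force'],s['time_s'])
snap('top','t5.png')
fwd=-R[:,1];g=p-.019*R[:,2]
tip=g+.2*fwd+np.array([0,0,-.045]);bend=g+.2*fwd
eye=np.array([.5905,.2693,.2809]); print('tip',tip)
out=[]
for c,f,w in(('scene','s5.png',40),('top','t5.png',35)):
    q=w2px(c,np.array([tip,bend,eye,tip*[1,1,0]+[0,0,eye[2]]]));print(c,np.round(q,1))
    im=cv2.imread('pics/'+f);x0,y0=(np.round(q[2])-w).astype(int);y0-=15 if c=='scene' else 0
    cr=cv2.resize(im[y0:y0+2*w,x0:x0+2*w],(400,400),interpolation=0);k=400/(2*w)
    for pt,col in zip(q,((0,0,255),(255,0,0),(0,255,255),(255,0,255))): cv2.circle(cr,tuple(int(v) for v in (pt-[x0,y0]+.5)*k),4,col,1)
    out.append(cr)
cv2.imwrite('pics/c5.png',np.hstack(out))
E
```

```text
[0.55837013 0.07172769 0.35158001] [ 0.14278058 -0.3591775  -0.81113579] 9.3
tip [0.59060123 0.26911567 0.32555744]
scene [[388.5 161.1]
 [390.8 145.1]
 [386.4 176.2]
 [386.4 176.2]]
top [[208.4 190.6]
 [201.4 186.3]
 [214.5 194.4]
 [214.6 194.4]]
```

View pics/c5.png

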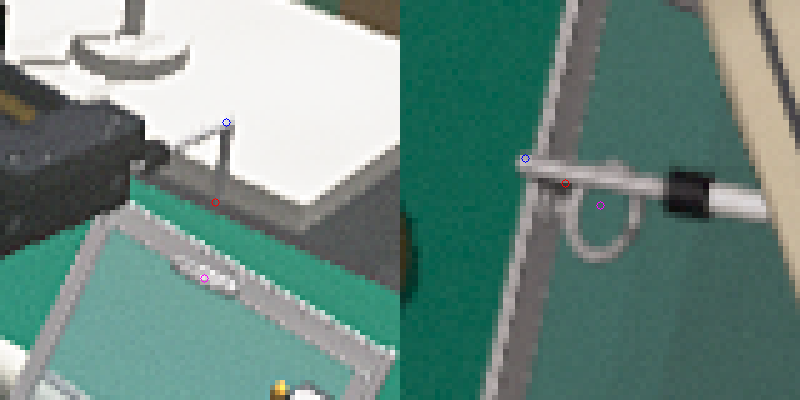

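Prong and ring line up to within about 2 mm in both views: top view ring (605,211) with the bend shifted by the same bias, scene view ring (204,276) with the prong about 2 mm to the right. I lower the rod.

>>> send_rows(
  xyz=[
    [0,0,0.25],
    [0,0,0.2],
    [0,0,0.06],
    [0,0,0.06],
    [0,0,0.06],
    [0,0,0.06],
    [0,0,0.06],
    [0,0,0.06],
    [0,0,0],
  ],
  dr=[
    [0,0,0],
    [0,0,0],
    [0,0,0],
    [0,0,0],
    [0,0,0],
    [0,0,0],
    [0,0,0],
    [0,0,0],
    [0,0,0],
  ],
  claw=[1,1,1,1,1,1,1,1,1],
)

```text
time_s: 10.3
ee_pos: [0.5582, 0.0718, 0.3101]
ee_rot: [[0.987, -0.16, -0.001], [-0.16, -0.987, -0.0], [-0.001, 0.0, -1.0]]
force: [-0.5, -0.4, -1.0]
gripper_width: 0.0177
```

```bash
cat > look.py <<'E'
from h import *
import sys
n=sys.argv[1]
s,im,d=snap('scene','s%s.png'%n);p=np.array(s['ee_pos']);print(p,s['force'],s['ft_torque'],s['time_s'])
snap('top','t%s.png'%n)
a=cv2.imread('pics/s%s.png'%n)[130:210,330:430];b=cv2.imread('pics/t%s.png'%n)[150:230,190:290]
cv2.imwrite('pics/c%s.png'%n,np.hstack([cv2.resize(x,(400,320),interpolation=0) for x in(a,b)]))
E
python3 look.py 6
```

```text
[0.55818103 0.07178814 0.31007973] [-0.46028344 -0.43785622 -1.02426725] [-0.15331594 -0.09977816 -0.03640771] 10.3
```

View pics/c6.png

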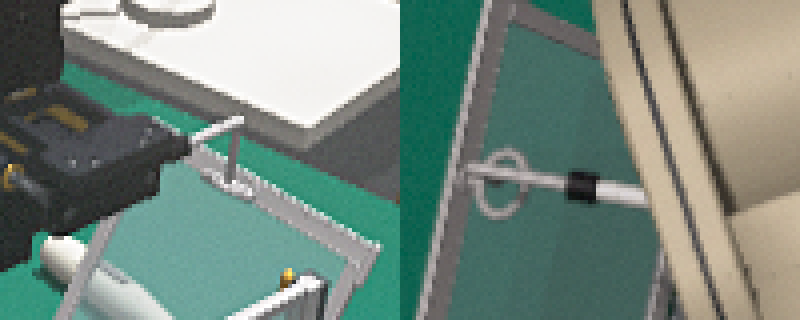

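>>> send_rows(
  xyz=[
    [0,0,0.06],
    [0,0,0.06],
    [0,0,0.06],
    [0,0,0.06],
    [0,0,0.06],
    [0,0,0.06],
    [0,0,0.06],
    [0,0,0.06],
    [0,0,0.04],
    [0,0,0],
  ],
  dr=[
    [0,0,0],
    [0,0,0],
    [0,0,0],
    [0,0,0],
    [0,0,0],
    [0,0,0],
    [0,0,0],
    [0,0,0],
    [0,0,0],
    [0,0,0],
  ],
  claw=[1,1,1,1,1,1,1,1,1,1],
)

```text
time_s: 11.4
ee_pos: [0.5582, 0.0718, 0.2842]
ee_rot: [[0.987, -0.16, -0.0], [-0.16, -0.987, -0.0], [-0.0, 0.0, -1.0]]
force: [0.0, -0.6, -0.7]
gripper_width: 0.0176
```

```bash
python3 look.py 7
```

```text
[0.55822316 0.07181532 0.2842385 ] [ 0.00262092 -0.62371981 -0.7078937 ] [-0.1326886  -0.06906471  0.03605138] 11.4
```

View pics/c7.png

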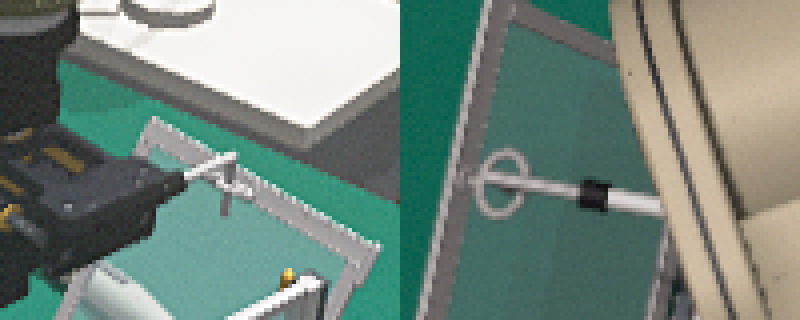

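The prong passes through the ring: in the scene crop it emerges below it at (227,210). I start drawing gently.

>>> send_rows(
  xyz=[
    [0,0.04,0],
    [0,0.04,0],
    [0,0.04,0],
    [0,0.04,0],
    [0,0.04,-0.01],
    [0,0.04,-0.01],
    [0,0.04,-0.01],
    [0,0.04,-0.01],
  ],
  dr=[
    [0,0,0],
    [0,0,0],
    [0,0,0],
    [0,0,0],
    [0,0,0],
    [0,0,0],
    [0,0,0],
    [0,0,0],
  ],
  claw=[1,1,1,1,1,1,1,1],
)

```text
time_s: 12.3
ee_pos: [0.5558, 0.0565, 0.2867]
ee_rot: [[0.987, -0.16, 0.0], [-0.16, -0.987, 0.001], [0.0, -0.001, -1.0]]
force: [0.9, 3.4, -2.0]
gripper_width: 0.0175
```

```bash
python3 look.py 8
```

```text
[0.55576722 0.05651486 0.28666548] [ 0.94043621  3.36225396 -1.99101099] [ 6.52688988e-01 -2.43366163e-01  3.11575214e-04] 12.3
```

View pics/c8.png

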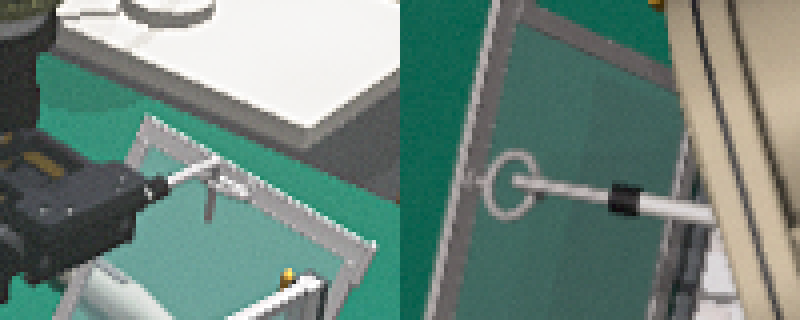

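>>> send_rows(
  xyz=[
    [0,0.04,-0.01],
    [0,0.04,-0.01],
    [0,0.04,-0.01],
    [0,0.04,-0.01],
    [0,0.04,-0.01],
    [0,0.04,-0.01],
    [0,0.04,-0.01],
    [0,0.04,-0.01],
    [0,0.04,-0.01],
    [0,0.04,-0.01],
    [0,0.04,-0.01],
    [0,0.04,-0.005],
    [0,0.04,-0.005],
    [0,0.04,-0.005],
    [0,0.04,-0.005],
    [0,0.04,-0.005],
  ],
  dr=[
    [0,0,0],
    [0,0,0],
    [0,0,0],
    [0,0,0],
    [0,0,0],
    [0,0,0],
    [0,0,0],
    [0,0,0],
    [0,0,0],
    [0,0,0],
    [0,0,0],
    [0,0,0],
    [0,0,0],
    [0,0,0],
    [0,0,0],
    [0,0,0],
  ],
  claw=[1,1,1,1,1,1,1,1,1,1,1,1,1,1,1,1],
)

```text
time_s: 14.0
ee_pos: [0.5506, 0.0243, 0.2933]
ee_rot: [[0.987, -0.161, -0.0], [-0.161, -0.987, -0.0], [-0.0, 0.0, -1.0]]
force: [1.0, 3.1, -3.3]
gripper_width: 0.0174
```

```bash
sed -i 's/330:430/310:410/;s/190:290/210:310/' look.py; python3 look.py 9
```

```text
[0.55057567 0.02426388 0.2932641 ] [ 0.99841337  3.08668222 -3.32982625] [ 0.50782077 -0.2156761   0.01220385] 14.0
```

View pics/c9.png

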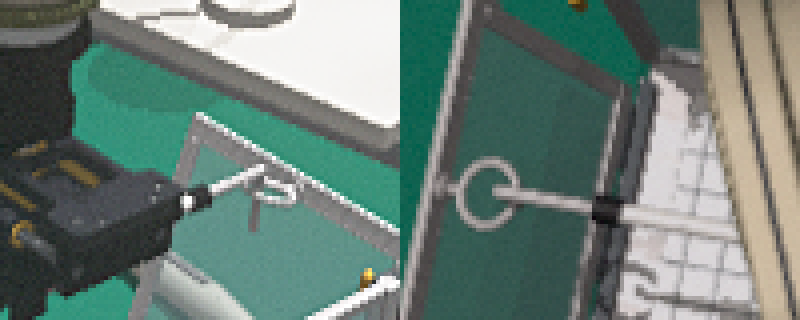

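>>> send_rows(
  xyz=[
    [0,0.04,-0.004],
    [0,0.04,-0.004],
    [0,0.04,-0.004],
    [0,0.04,-0.004],
    [0,0.04,-0.004],
    [0,0.04,-0.004],
    [0,0.04,-0.004],
    [0,0.04,0],
    [0,0.04,0],
    [0,0.04,0],
    [0,0.04,0],
    [0,0.04,0],
    [0,0.04,0],
    [0,0.04,0],
    [0,0.04,0],
    [0,0.04,0],
    [0,0.04,0],
  ],
  dr=[
    [0,0,0],
    [0,0,0],
    [0,0,0],
    [0,0,0],
    [0,0,0],
    [0,0,0],
    [0,0,0],
    [0,0,0],
    [0,0,0],
    [0,0,0],
    [0,0,0],
    [0,0,0],
    [0,0,0],
    [0,0,0],
    [0,0,0],
    [0,0,0],
    [0,0,0],
  ],
  claw=[1,1,1,1,1,1,1,1,1,1,1,1,1,1,1,1,1],
)

```text
time_s: 15.8
ee_pos: [0.5451, -0.0092, 0.2947]
ee_rot: [[0.987, -0.16, -0.0], [-0.16, -0.987, -0.0], [-0.0, 0.0, -1.0]]
force: [1.0, 3.7, -4.6]
gripper_width: 0.0175
```

```bash
cat > fl.py <<'E'
from h import *
def flap(c):
    z=np.load('/tmp/%s.npz'%c);d=z['d']
    rs=arm.silhouettes('flap',c)
    if not rs: print(c,'none');return
    P,_=cloud(c,rs[0]['mask'],d);P=P[P[:,2]>.1];rng=np.random.default_rng(0);best=0
    for _ in range(400):
        s=P[rng.choice(len(P),3)];n=np.cross(s[1]-s[0],s[2]-s[0]);L=np.linalg.norm(n)
        if L<1e-5: continue
        n/=L;e=abs((P-s[0])@n)<.004
        if e.sum()>best: best=e.sum();E=e
    Q=P[E];q=Q.mean(0);n=np.linalg.svd(Q-q,full_matrices=False)[2][2];n*=np.sign(n[1])
    print(c,rs[0]['p'],len(P),best,'tilt',np.arcsin(-n[2]),'yaw',np.degrees(np.arctan2(-n[0],n[1])))
E
sed -i 's/310:410/290:390/;s/210:310/225:325/' look.py; python3 look.py 10; python3 -c "
from fl import *
flap('scene');flap('top')"
```

```text
[ 0.54512794 -0.00921663  0.29466281] [ 1.0483568   3.65336315 -4.60746101] [ 0.19659961 -0.14768096  0.02207828] 15.8
scene 0.65 2430 2277 tilt 0.11921217551141161 yaw -9.120130643493587
top 0.67 2900 2771 tilt 0.1277900406586732 yaw -9.281143864330305
```

View pics/c10.png

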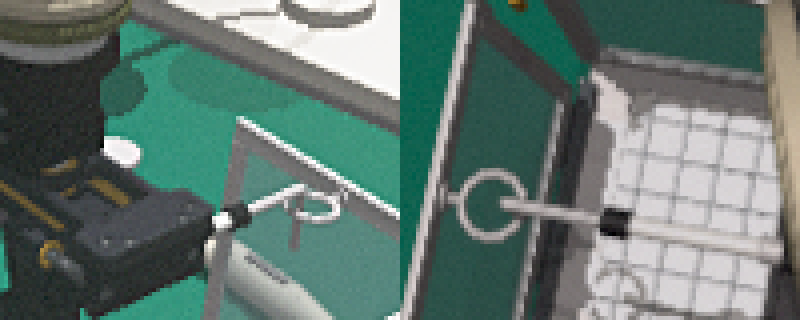

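>>> send_rows(
  xyz=[
    [0,0.03,0.006],
    [0,0.03,0.006],
    [0,0.03,0.006],
    [0,0.03,0.006],
    [0,0.03,0.006],
    [0,0.03,0.006],
    [0,0.03,0.006],
    [0,0.03,0.006],
  ],
  dr=[
    [0,0,0],
    [0,0,0],
    [0,0,0],
    [0,0,0],
    [0,0,0],
    [0,0,0],
    [0,0,0],
    [0,0,0],
  ],
  claw=[1,1,1,1,1,1,1,1],
)

```text
time_s: 16.8
ee_pos: [0.5432, -0.021, 0.2923]
ee_rot: [[0.987, -0.16, 0.0], [-0.16, -0.987, -0.0], [0.0, 0.0, -1.0]]
force: [0.5, 3.5, -0.7]
gripper_width: 0.0176
```

```bash
python3 look.py 11; python3 -c "
from fl import *
flap('scene');flap('top')"
```

```text
[ 0.5432391  -0.02104454  0.29228978] [ 0.51039229  3.50879887 -0.73821864] [ 0.68646493 -0.16871404 -0.02496156] 16.8
scene 0.81 2358 2203 tilt 0.053423947242563496 yaw -9.159560564820618
top none
```

>>> send_rows(
  xyz=[
    [0,0.02,0.003],
    [0,0.02,0.003],
    [0,0.02,0.003],
    [0,0.02,0.003],
  ],
  dr=[
    [0,0,0],
    [0,0,0],
    [0,0,0],
    [0,0,0],
  ],
  claw=[1,1,1,1],
)

```text
time_s: 17.4
ee_pos: [0.5427, -0.0243, 0.2917]
ee_rot: [[0.987, -0.16, 0.0], [-0.16, -0.987, 0.001], [0.0, -0.001, -1.0]]
force: [1.7, 7.1, -1.5]
gripper_width: 0.0178
```

>>> send_rows(
  xyz=[
    [0,0.02,0.002],
    [0,0.02,0.002],
  ],
  dr=[
    [0,0,0],
    [0,0,0],
  ],
  claw=[1,1],
)

```text
time_s: 17.6
ee_pos: [0.5424, -0.0251, 0.2915]
ee_rot: [[0.987, -0.159, 0.001], [-0.159, -0.987, 0.002], [0.0, -0.002, -1.0]]
force: [1.7, 9.3, -2.6]
gripper_width: 0.0174
```

>>> send_rows(
  xyz=[
    [0,0.02,0.003],
    [0,0.02,0.003],
  ],
  dr=[
    [0,0,0],
    [0,0,0],
  ],
  claw=[1,1],
)

```text
time_s: 17.8
ee_pos: [0.5421, -0.0276, 0.2912]
ee_rot: [[0.987, -0.159, 0.0], [-0.159, -0.987, 0.001], [0.0, -0.001, -1.0]]
force: [1.6, 4.9, -1.5]
gripper_width: 0.0175
```

```bash
python3 look.py 12; python3 -c "
from fl import *
flap('scene');flap('top')"
```

```text
[ 0.54209581 -0.02757487  0.29123317] [ 1.58215098  4.88889586 -1.5007136 ] [ 1.21922295 -0.40232438 -0.12656729] 17.8
scene 0.72 2349 2174 tilt 0.016755783480698196 yaw -9.08986195366919
top 0.95 2187 2036 tilt 0.027868909985455048 yaw -9.332028150193795
```

View pics/c12.png

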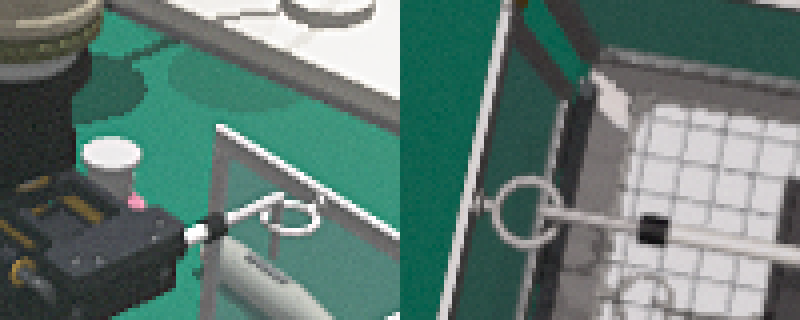

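>>> send_rows(
  xyz=[
    [0,0.02,0.002],
    [0,0,0],
  ],
  dr=[
    [0,0,0],
    [0,0,0],
  ],
  claw=[1,1],
)

```text
time_s: 18.2
ee_pos: [0.5418, -0.0299, 0.2911]
ee_rot: [[0.987, -0.16, -0.0], [-0.16, -0.987, -0.0], [-0.0, 0.0, -1.0]]
force: [1.2, 3.1, -1.7]
gripper_width: 0.0172
```

>>> send_rows(
  xyz=[
    [0,0.02,0.002],
    [0,0,0],
  ],
  dr=[
    [0,0,0],
    [0,0,0],
  ],
  claw=[1,1],
)

```text
time_s: 18.4
ee_pos: [0.5416, -0.0312, 0.2909]
ee_rot: [[0.987, -0.161, -0.0], [-0.161, -0.987, -0.0], [-0.0, 0.0, -1.0]]
force: [0.7, 3.1, -1.8]
gripper_width: 0.0177
```

```bash
python3 look.py 13; python3 -c "
from fl import *
flap('scene');flap('top')"
```

```text
[ 0.54155311 -0.0311843   0.29090455] [ 0.71539999  3.11486339 -1.80421826] [ 0.40152656 -0.18036843  0.00764031] 18.4
scene 0.63 2331 2145 tilt -0.002720478757257073 yaw -9.194776965201902
top 0.58 1924 1808 tilt 0.0067019852691095425 yaw -9.248042062234283
```

View pics/c13.png

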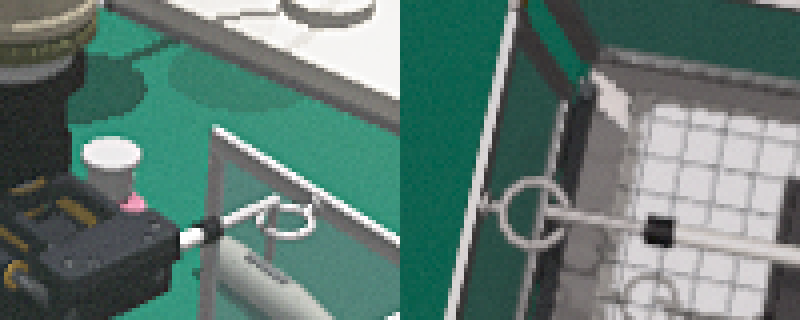

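>>> send_rows(
  xyz=[
    [0,0.01,0],
    [0,0,0],
  ],
  dr=[
    [0,0,0],
    [0,0,0],
  ],
  claw=[1,1],
)

```text
time_s: 18.8
ee_pos: [0.5416, -0.0312, 0.291]
ee_rot: [[0.987, -0.16, 0.0], [-0.16, -0.987, 0.0], [0.0, -0.0, -1.0]]
force: [0.9, 2.9, -1.6]
gripper_width: 0.0176
```

>>> send_rows(
  xyz=[
    [0,0.01,0],
    [0,0,0],
  ],
  dr=[
    [0,0,0],
    [0,0,0],
  ],
  claw=[1,1],
)

```text
time_s: 19.0
ee_pos: [0.5415, -0.0313, 0.291]
ee_rot: [[0.987, -0.16, 0.0], [-0.16, -0.987, 0.0], [0.0, -0.001, -1.0]]
force: [0.8, 4.2, -1.0]
gripper_width: 0.018
```

>>> send_rows(
  xyz=[
    [0,0.015,0],
    [0,0,0],
  ],
  dr=[
    [0,0,0],
    [0,0,0],
  ],
  claw=[1,1],
)

```text
time_s: 19.2
ee_pos: [0.5415, -0.0314, 0.291]
ee_rot: [[0.987, -0.159, 0.0], [-0.159, -0.987, 0.001], [0.0, -0.001, -1.0]]
force: [1.2, 6.8, -2.8]
gripper_width: 0.0177
```

The tool is stuck at y = -0.0314 while the force rises from 2.9 to 6.8 N, so the flap is on its stop. I ease forward to centre the prong in the ring.

>>> send_rows(
  xyz=[
    [0,-0.03,0],
    [0,-0.04,0],
    [0,-0.04,0],
    [0,-0.04,0],
    [0,-0.04,0],
    [0,-0.04,0],
    [0,-0.03,0],
    [0,0,0],
    [0,0,0],
  ],
  dr=[
    [0,0,0],
    [0,0,0],
    [0,0,0],
    [0,0,0],
    [0,0,0],
    [0,0,0],
    [0,0,0],
    [0,0,0],
    [0,0,0],
  ],
  claw=[1,1,1,1,1,1,1,1,1],
)

```text
time_s: 20.1
ee_pos: [0.5435, -0.0197, 0.291]
ee_rot: [[0.987, -0.16, 0.0], [-0.16, -0.987, -0.0], [0.0, 0.0, -1.0]]
force: [-1.0, -0.1, -1.4]
gripper_width: 0.0178
```

```bash
python3 look.py 14; python3 -c "
from fl import *
flap('scene');flap('top')"
```

```text
[ 0.54346707 -0.01972276  0.29100538] [-1.02940084 -0.12741589 -1.41710859] [-0.0924072  -0.08611368 -0.07217512] 20.1
scene 0.82 2117 2042 tilt -0.005064567315148621 yaw -9.090182338150948
top 0.67 1947 1816 tilt 0.007742893517217747 yaw -9.281959436536315
```

View pics/c14.png

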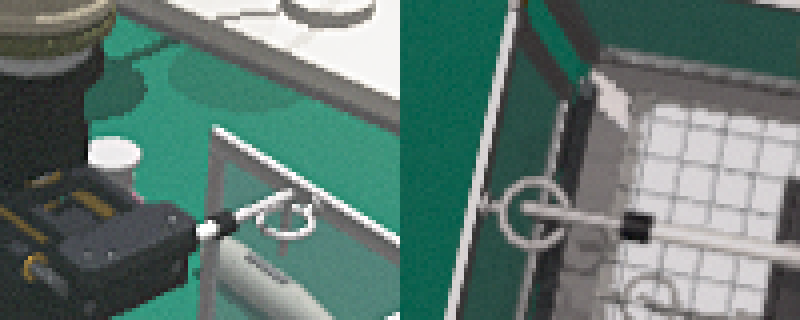

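>>> send_rows(
  xyz=[
    [0,0,-0.04],
    [0,0,-0.08],
    [0,0,-0.1],
    [0,0,-0.1],
    [0,0,-0.1],
    [0,0,-0.1],
    [0,0,-0.1],
    [0,0,-0.1],
    [0,0,-0.1],
    [0,0,-0.1],
    [0,0,-0.3],
    [0,0,-0.5],
    [0,0,-0.5],
    [0,0,-0.2],
    [0,0,0],
  ],
  dr=[
    [0,0,0],
    [0,0,0],
    [0,0,0],
    [0,0,0],
    [0,0,0],
    [0,0,0],
    [0,0,0],
    [0,0,0],
    [0,0,0],
    [0,0,0],
    [0,0,0],
    [0,0,0],
    [0,0,0],
    [0,0,0],
    [0,0,0],
  ],
  claw=[1,1,1,1,1,1,1,1,1,1,1,1,1,1,1],
)

```text
time_s: 21.8
ee_pos: [0.5439, -0.0194, 0.413]
ee_rot: [[0.987, -0.16, 0.002], [-0.16, -0.987, 0.0], [0.002, -0.0, -1.0]]
force: [-0.6, 0.6, -1.8]
gripper_width: 0.0175
```

```bash
python3 look.py 15; python3 -c "
from fl import *
flap('scene');flap('top')
s=arm.read_state();p=s['ee_pos'];R=s['ee_rot'];print(R)
x=np.degrees(np.arctan2(R[1,0],R[0,0]));print('yaw',x,'dr units',-(-86.27-x)/90)
# after rotation, tool axes:
a=np.radians(-86.27);X=np.array([np.cos(a),np.sin(a)]);Y=np.array([X[1],-X[0]]);dl=np.array([.4073,-.3163])-p[:2];print('shift units after turn',dl@X/.05,dl@Y/.05,'down',(p[2]-.056)/.05)"
```

```text
[ 0.54390798 -0.01940719  0.41298817] [-0.5579193   0.5597946  -1.75992997] [-0.0805136  -0.05774741  0.00607101] 21.8
scene 0.64 2319 2212 tilt -0.006158923173459157 yaw -9.094836681961793
top 0.89 1953 1804 tilt 0.009109528729793676 yaw -9.309669483596286
[[ 9.87040529e-01 -1.60460398e-01 -1.85889512e-03]
 [-1.60460770e-01 -9.87042217e-01 -5.16906537e-05]
 [-1.82651366e-03  3.49300514e-04 -9.99998271e-01]]
yaw -9.233657520431432 dr units 0.8559593608840951
shift units after turn 5.74035908724124 3.09634752223853 down 7.093447766281829
```

View pics/s15.png

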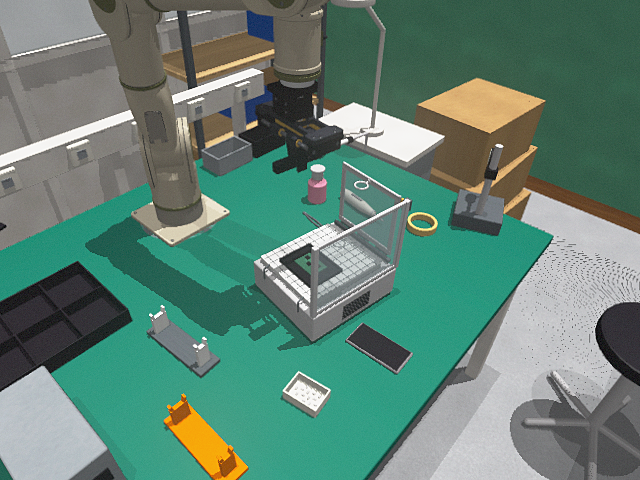

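The flap stands upright and the rod is free. I turn back and travel to above the rest.

>>> send_rows(
  xyz=[
    [0,0,0],
    [0,0,0],
    [0,0,0],
    [0,0,0],
    [0,0,0],
    [0,0,0],
    [0,0,0],
    [0,0,0],
    [0,0,0],
    [0,0,0],
    [0,0,0],
    [0,0,0],
    [0,0,0],
  ],
  dr=[
    [0,0,0.04],
    [0,0,0.08],
    [0,0,0.08],
    [0,0,0.08],
    [0,0,0.08],
    [0,0,0.08],
    [0,0,0.08],
    [0,0,0.08],
    [0,0,0.08],
    [0,0,0.08],
    [0,0,0.06],
    [0,0,0.036],
    [0,0,0],
  ],
  claw=[1,1,1,1,1,1,1,1,1,1,1,1,1],
)

```text
time_s: 23.3
ee_pos: [0.5432, -0.0198, 0.4111]
ee_rot: [[0.064, -0.998, -0.001], [-0.998, -0.064, -0.0], [-0.0, 0.001, -1.0]]
force: [0.8, -0.6, -0.7]
gripper_width: 0.0174
```

>>> send_rows(
  xyz=[
    [0.287,0.155,0],
    [0.574,0.31,0],
    [0.574,0.31,0],
    [0.574,0.31,0],
    [0.574,0.31,0],
    [0.574,0.31,0],
    [0.574,0.31,0],
    [0.574,0.31,0],
    [0.574,0.31,0],
    [0.574,0.31,0],
    [0.287,0.155,0],
    [0,0,0],
    [0,0,0],
  ],
  dr=[
    [0,0,0],
    [0,0,0],
    [0,0,0],
    [0,0,0],
    [0,0,0],
    [0,0,0],
    [0,0,0],
    [0,0,0],
    [0,0,0],
    [0,0,0],
    [0,0,0],
    [0,0,0],
    [0,0,0],
  ],
  claw=[1,1,1,1,1,1,1,1,1,1,1,1,1],
)

```text
time_s: 24.6
ee_pos: [0.4076, -0.3157, 0.4115]
ee_rot: [[0.066, -0.998, -0.0], [-0.998, -0.066, 0.001], [-0.001, 0.0, -1.0]]
force: [0.1, 1.4, -1.5]
gripper_width: 0.0176
```

```bash
cat > rodm.py <<'E'
from h import *
s,_,_=snap('scene','s16.png');snap('top','t16.png')
R=np.array(s['ee_rot']);p=np.array(s['ee_pos']);print(s['time_s'],p,R,s['force'])
for c in('scene','top'):
    z=np.load('/tmp/%s.npz'%c);d=z['d'];m=np.ones((480,640),bool)
    P,uv=cloud(c,m,d);Q=(P-p)@R
    r=np.c_[-Q[:,1],Q[:,0],-(Q[:,2]+.019)]
    k=(r[:,0]>.06)&(r[:,0]<.27)&(abs(r[:,1])<.03)&(abs(r[:,2])<.07);r=r[k]
    for b in np.arange(.06,.26,.02):
        q=(r[:,0]>=b)&(r[:,0]<b+.02)
        if q.sum(): print(c,round(b,2),q.sum(),np.round(np.median(r[q],0),4),np.round(r[q,2].min(),3),np.round(r[q,0].max(),4))
E
python3 rodm.py
```

```text
24.6 [ 0.4075564  -0.31569405  0.41154813] [[ 6.62325622e-02 -9.97804157e-01 -3.33548144e-04]
 [-9.97803906e-01 -6.62328002e-02  7.61811753e-04]
 [-7.82230761e-04  2.82358897e-04 -9.99999654e-01]] [ 0.06065041  1.42226978 -1.53936451]
scene 0.06 99 [0.0656 0.001  0.0043] -0.011 0.0786
scene 0.08 50 [0.0903 0.0002 0.0029] -0.003 0.0999
scene 0.1 51 [0.1109 0.0004 0.0029] -0.005 0.1197
scene 0.12 46 [ 1.293e-01 -1.000e-04  3.200e-03] -0.003 0.1399
scene 0.14 83 [0.1499 0.0003 0.0026] -0.008 0.1597
scene 0.16 38 [0.1703 0.0002 0.0012] -0.002 0.1793
scene 0.18 51 [0.1919 0.0002 0.0008] -0.044 0.1997
scene 0.2 72 [ 0.2018 -0.0009 -0.0188] -0.043 0.2043
top 0.06 102 [ 0.0685 -0.0037  0.0041] -0.002 0.0799
top 0.08 81 [ 0.0901 -0.0038  0.0033] -0.002 0.0999
top 0.1 71 [ 0.11   -0.0035  0.0035] 0.001 0.12
top 0.12 76 [ 0.1317 -0.0037  0.0044] -0.005 0.1398
top 0.14 84 [ 0.1474 -0.0043  0.004 ] -0.004 0.1597
top 0.16 56 [ 0.1711 -0.0034  0.002 ] -0.003 0.18
top 0.18 85 [ 0.1951 -0.0038  0.0002] -0.043 0.1999
top 0.2 4 [ 0.2002 -0.0033 -0.0036] -0.025 0.2008
```

>>> send_rows(
  xyz=[
    [0.01,0,0.3],
    [0,0,0.6],
    [0,0,0.8],
    [0,0,0.8],
    [0,0,0.8],
    [0,0,0.8],
    [0,0,0.8],
    [0,0,0.8],
    [0,0,0.5],
    [0,0,0.3],
    [0,0,0.1],
    [0,0,0],
    [0,0,0],
  ],
  dr=[
    [0,0,0],
    [0,0,0],
    [0,0,0],
    [0,0,0],
    [0,0,0],
    [0,0,0],
    [0,0,0],
    [0,0,0],
    [0,0,0],
    [0,0,0],
    [0,0,0],
    [0,0,0],
    [0,0,0],
  ],
  claw=[1,1,1,1,1,1,1,1,1,1,1,1,1],
)

```text
time_s: 26.0
ee_pos: [0.4083, -0.3167, 0.0831]
ee_rot: [[0.066, -0.998, 0.001], [-0.998, -0.066, -0.001], [0.001, -0.001, -1.0]]
force: [0.7, -0.5, -1.4]
gripper_width: 0.0174
```

```bash
python3 - <<'E'
from h import *
s,_,_=snap('wrist','w17.png');print(s['ee_pos'],s['ee_rot'],s['force'])
snap('scene','s17.png')
a=cv2.imread('pics/s17.png')[290:390,130:260];b=cv2.imread('pics/w17.png')
cv2.imwrite('pics/c17.png',np.hstack([cv2.resize(a,(390,300),interpolation=0),cv2.resize(b,(400,300))]))
E
```

```text
[ 0.40827794 -0.31671091  0.08307693] [[ 6.57475909e-02 -9.97835423e-01  1.31264663e-03]
 [-9.97835732e-01 -6.57488841e-02 -9.67532988e-04]
 [ 1.05174374e-03 -1.24619275e-03 -9.99998670e-01]] [ 0.69255762 -0.49662867 -1.35550641]
```

View pics/c17.png

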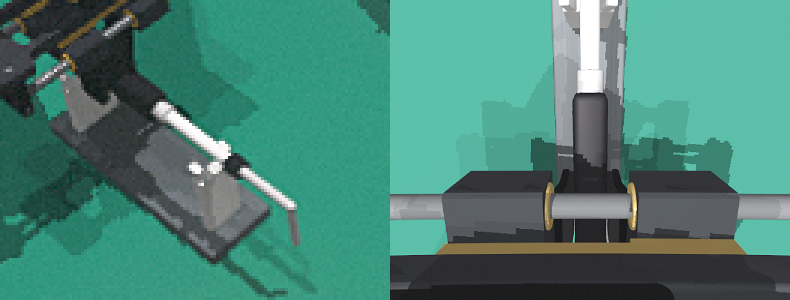

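>>> send_rows(
  xyz=[
    [0,0,0.08],
    [0,0,0.08],
    [0,0,0.08],
    [0,0,0.08],
    [0,0,0.06],
    [0,0,0.06],
    [0,0,0.04],
    [0,0,0.03],
    [0,0,0],
  ],
  dr=[
    [0,0,0],
    [0,0,0],
    [0,0,0],
    [0,0,0],
    [0,0,0],
    [0,0,0],
    [0,0,0],
    [0,0,0],
    [0,0,0],
  ],
  claw=[1,1,1,1,1,1,1,1,1],
)

```text
time_s: 27.0
ee_pos: [0.4075, -0.3166, 0.0564]
ee_rot: [[0.065, -0.998, -0.0], [-0.998, -0.065, 0.0], [-0.0, 0.0, -1.0]]
force: [-0.5, -0.4, -1.7]
gripper_width: 0.0174
```

>>> send_rows(
  xyz=[
    [0,0,0.008],
    [0,0,0],
    [0,0,0.008],
    [0,0,0],
  ],
  dr=[
    [0,0,0],
    [0,0,0],
    [0,0,0],
    [0,0,0],
  ],
  claw=[1,1,1,1],
)

```text
time_s: 27.4
ee_pos: [0.4075, -0.3167, 0.056]
ee_rot: [[0.065, -0.998, 0.0], [-0.998, -0.065, -0.0], [0.0, -0.0, -1.0]]
force: [-1.3, 1.6, 3.7]
gripper_width: 0.0175
```

```bash
python3 - <<'E'
from h import *
s,_,_=snap('scene','s18.png');print(s['ee_pos'],s['force'])
a=cv2.imread('pics/s18.png')[290:390,130:260]
cv2.imwrite('pics/c18.png',cv2.resize(a,(650,500),interpolation=0))
E
```

```text
[ 0.40754367 -0.31665831  0.05602265] [-1.31435226  1.58664562  3.73305957]
```

View pics/c18.png

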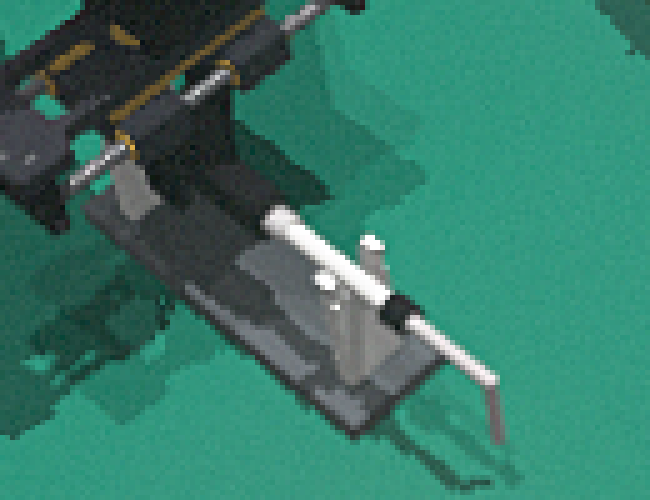

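The rod is seated in the front fork and there is a light upward reaction of 3.7 N. I open the gripper.

>>> send_rows(
  xyz=[
    [0,0,0],
    [0,0,0],
    [0,0,0],
    [0,0,0],
    [0,0,0],
    [0,0,0],
    [0,0,0],
    [0,0,0],
    [0,0,0],
    [0,0,0],
    [0,0,0],
    [0,0,0],
  ],
  dr=[
    [0,0,0],
    [0,0,0],
    [0,0,0],
    [0,0,0],
    [0,0,0],
    [0,0,0],
    [0,0,0],
    [0,0,0],
    [0,0,0],
    [0,0,0],
    [0,0,0],
    [0,0,0],
  ],
  claw=[0.8,0.7,0.5,0.3,0.1,0,0,0,0,0,0,0],
)

```text
time_s: 28.65
ee_pos: [0.4075, -0.3167, 0.0557]
ee_rot: [[0.065, -0.998, 0.0], [-0.998, -0.065, -0.0], [0.0, -0.0, -1.0]]
force: [0.5, 0.1, -0.3]
gripper_width: 0.0862
```

>>> send_rows(
  xyz=[
    [0,0,-0.1],
    [0,0,-0.3],
    [0,0,-0.6],
    [0,0,-0.8],
    [0,0,-0.8],
    [0,0,-0.6],
    [0,0,-0.2],
    [0,0,0],
    [0,0,0],
  ],
  dr=[
    [0,0,0],
    [0,0,0],
    [0,0,0],
    [0,0,0],
    [0,0,0],
    [0,0,0],
    [0,0,0],
    [0,0,0],
    [0,0,0],
  ],
  claw=[0,0,0,0,0,0,0,0,0],
)

```text
time_s: 29.55
ee_pos: [0.407, -0.3164, 0.2245]
ee_rot: [[0.065, -0.998, -0.001], [-0.998, -0.065, 0.001], [-0.001, 0.001, -1.0]]
force: [-0.6, -0.3, -0.2]
gripper_width: 0.087
```

```bash
python3 - <<'E'
from h import *
from fl import flap
s,im,d=snap('wrist','w19.png');print(s['ee_pos'],s['force'],s['time_s'],s['gripper_width'])
mm=np.zeros((480,640),bool);mm[0:305,240:400]=1
P,uv=cloud('wrist',mm,d,s);k=(P[:,2]>.066)&(P[:,2]<.1);P=P[k];uv=uv[k]
for v in range(2,305,20):
    q=(uv[:,1]==v)
    if q.sum()>3: 
        z=np.median(np.sort(P[q,2])[-6:]);print(v,uv[q,0].min(),uv[q,0].max(),np.round(P[q].mean(0),4),round(z,4))
snap('scene','s19.png');snap('top','t19.png');flap('scene');flap('top')
a=cv2.imread('pics/s19.png')[140:400,130:450]
cv2.imwrite('pics/c19.png',np.hstack([cv2.resize(a,(400,325)),cv2.resize(cv2.imread('pics/w19.png'),(400,325))]))
E
```

```text
[ 0.40697869 -0.31635001  0.22451322] [-0.59403497 -0.26478048 -0.24496519] 29.55 0.08698455505168955
2 310 331 [ 0.5477 -0.3071  0.08  ] 0.0817
22 314 328 [ 0.5364 -0.3082  0.0785] 0.08
42 314 327 [ 0.5245 -0.3087  0.0783] 0.0789
62 299 340 [ 0.5131 -0.3087  0.0711] 0.0795
82 314 327 [ 0.4997 -0.3103  0.0785] 0.0795
102 314 327 [ 0.4868 -0.3111  0.078 ] 0.0789
122 311 330 [ 0.4736 -0.312   0.0796] 0.0812
142 308 333 [ 0.4604 -0.3129  0.0857] 0.0872
162 309 333 [ 0.4468 -0.3142  0.0858] 0.0873
182 308 333 [ 0.4328 -0.3147  0.0856] 0.087
202 309 333 [ 0.4185 -0.316   0.0856] 0.0866
222 309 333 [ 0.4039 -0.317   0.0857] 0.0867
242 309 333 [ 0.3889 -0.3183  0.0859] 0.0874
262 294 344 [ 0.3713 -0.3182  0.0799] 0.0868
282 310 332 [ 0.3577 -0.3201  0.0861] 0.0873
scene 0.61 2255 2154 tilt -0.004870600583678774 yaw -9.165370035441775
top 0.92 1959 1824 tilt 0.006839653335637288 yaw -9.291186705546755
```

View pics/c19.png

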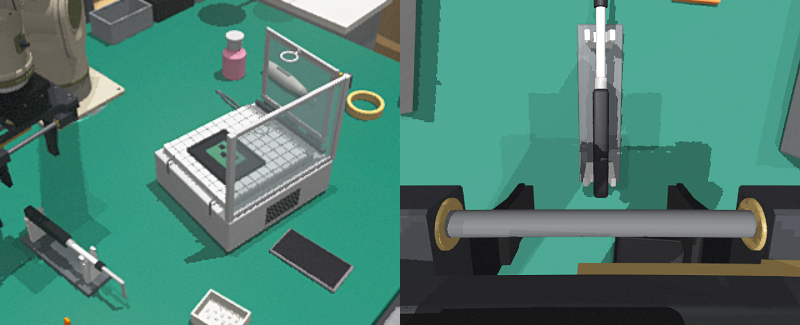

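The rod lies level in both notches, its axis within about 1 mm of the original line. The flap is upright and the gripper is clear.

```bash
python3 -c "
from rig import arm
print(arm.job_done())"
```

```text
the job is handed in; nothing more can be done
None
```

The flap is shut and the rod is back in the dark steel rest, handed in at about 29.7 s of the 59 s allowed. No verdict was reported.

I gripped the rod by its handle, lowered its prong into the ring eye and drew the flap up along its arc in rows of 0.5–2 mm. I took it to be shut when the tool stopped moving while the pull rose from about 3 to 7 N. I then centred the prong in the ring, lifted it out, laid the rod back, opened the gripper and retreated upwards.

**Last checks**
- **Flap:** the two cameras gave -0.005 and +0.007 rad, straddling upright by about the depth noise. The reading did not change after unhooking. I did not see the catch itself, only that the flap stayed shut.
- **Eye load:** the highest wrist force I read was about 10 N, against the limit of 16 N. I only saw it at the end of each call, so short peaks in between are not ruled out.
- **Rod:** level in both notches with the prong forward and down. The handle top is about 86 to 87 mm up, as before, and its axis is within about 1 mm of where it first lay.
- **Gripper:** open and clear, and the wrist force is near zero.
- **Other things:** those I could see in the last pictures look unmoved. I did not measure each one.

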